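# Unlock the leather punch and hold it up level

## Robot

A 7-joint arm with a two-finger parallel gripper is mounted at the origin on the work surface. World frame = base frame: x ahead of the robot, y to its left, z up, the work surface at z = 0. Lengths are in mm, angles in rad, forces in N, time in s.
With the tool pointing down it reaches from about 350 to 900 mm from the base axis. Payload 19.9 kg.
Tool frame: the origin (TCP) lies between the finger pads; the fingertips stand 25 mm ahead of it and the grasp point (between the pads) lies 6 mm ahead of it; z points along the fingers, y is the line along which they close (so a half turn about z gives the same grasp; the last joint's range is limited). The gripper opens to 85 mm and grips with 20 to 120 N. Pads are 22 mm wide; open, the fingers measure 114 mm over their backs; the gripper's body (76 mm by 85 mm) begins 54 mm behind the grasp point. The pads swing forward as they close: fully open they stand 13 mm farther back than shut.
Start: joints at [1.109, 0.417, -0.01, 1.614, 0.005, 1.111, -0.053], TCP at [254.731, -570.715, 256.26] pointing down, gripper open.
Joint ranges: [-2.81, 2.81], [-0.39, 2.02], [-1.27, 1.25], [0.06, 2.57], [-1.19, 4.33], [0.19, 2], [-2.82, 2.82]. Speed limits (rad/s): [1.89, 1.89, 2.39, 2.39, 3.01, 3.01, 3.01].

## Interface

Orientations are given as a 3x3 rotation matrix whose columns are the frame's x, y, z axes.
In Python, from rig import manip, cams gives the robot as it stands.
- The arm moves only by the shell command python3 -m crank 'ROWS'. ROWS is a JSON list of rows, 1 to 5 of them, each of 5 numbers: dx, dy, dz in mm, then a turn about the tool's z in rad, then the finger opening in mm; each row shifts and turns the commanded pose from where the row before left it, along the tool's axes as they then stand; what a row does not reach is not made up. A row lasts 1/10 s, in which the tool goes at most 50 mm and 0.15 rad, less where a joint would pass 70% of its speed; a pose out of reach is approached as far as the arm can. The fingers move at their own pace and stop on an object; the grip force is fixed at half the most. Time passes only in rows, so rows that do not move let the fingers close. It prints the time, the measured TCP pose, the force, the opening and the grip force at its end.
- manip.get_obs(): the state, without advancing time (a new reading comes with each control period).
- cams.capture(name): name is "scene" or "top"; returns the picture (384x512x3 uint8, red, green, blue); there is no depth.
- cams.camera_params(name): a dict with "K" (3x3 intrinsics, pixels), "view" (4x4, takes a point from world to camera coordinates). Camera axes: x right, y down, z forward; pixel columns grow to the right and rows downward; lengths in mm; the calibration is good to about 2 mm. A picture is of the moment at which its call begins. camera_params takes no time and is no camera call.
- manip.job_done(): hands the job in; it is judged then, once.
The state is a dict: "time_s": time; "joint_positions": joint angles; "joint_velocities": joint speeds; "tau": joint torques, N m; "position": TCP position; "orientation": TCP orientation; "contact_force": force on the tool from outside, world axes, zero at the start; "wrist_torque": the same for the moment, N m; "opening": finger opening in mm; "finger_force": force on a finger pad.
Only numpy, scipy, OpenCV 4.12 (cv2) and the standard library are available. Lean on these libraries where they do the work, as an engineer would, in place of code of your own. Each camera call takes 0.05 s, during which the arm holds its last target. There are 200 camera calls.

## Task

The hole punch, the tool with the long straight wooden handle, is locked in the sloping tool stand by a steel guard. Wind the stand's crank counter-clockwise (seen from above), between one and one and a half turns, until the guard is fully back against its stop; then draw the punch out of its socket, turn it from its slanting attitude to level and hold it at least 20 cm above the bench so that its cutting end can be looked at. Finish while still holding the punch up, level and still in the gripper; leave the other tool in its socket and the other things where they are.

Things in the scene. Friction and masses are not known exactly. Their poses are not given: they have to be found in the camera images.
- holder: Fixed wooden tool stand, base 130 x 380 x 15 mm. Origin on the bench midway between the two sockets; z up, x away from the robot at yaw 0, y along the base to the crank. Its deck (85 x 200 x 40 mm, top midpoint at z = 70 mm) slopes 35 degrees about y, higher at +x, so tools lean 35 to 37 degrees towards -x. Square 17.5 mm through-holes, square to the deck, at y = -55 and +55 mm.
- crank (a joint): Angle of the crank on top of the gearbox, rad, growing counter-clockwise seen from above; 0 = guard shut, stop at 9.4. At 0 the arm points to -x of the stand. It starts between 0 and 1.5, turns with slight friction (about 1.5 N at the handle) and stays where it is left.
- crank_axis (a point): Point on the crank's vertical axis, at the height of the middle of its handle (150 mm above the bench). Below it stands a grey gearbox, 85 x 85 mm, 110 mm high.
- crank_grip (a point): Middle of the upright black crank handle: a cylinder 18 mm in diameter, standing 45 mm from the axis, free from 122 mm to 174 mm above the bench. It does not spin on its arm: a gripper that grips it firmly has to turn with it.
- guard (a joint): Travel of the steel guard, m, along +y of the stand, 1.95 mm per radian of the crank, stop at 0.018. Its tongues lie over the +y side of the tools' collars and hold the tools down until about 0.014; fully back they are clear.
- punch: Hole punch in either socket: straight round wooden handle 26 mm in diameter from z = 16 to 116 mm; steel neck 16 mm; steel collar 48 mm in diameter, 6 mm thick, resting on the deck; below it a shank 16 mm in diameter, 50 mm long, loose in the socket. 110 to 220 g. Origin: centre of the collar's underside; z along the tool towards the handle's end.
- punch_grip (a point): Middle of the punch's handle, on its axis, 70 mm from the collar's underside.
- punch_tip (a point): Cutting end of the punch, 50 mm below the collar's underside.
- scriber: The other tool in the stand, not wanted: same collar and shank, but a short pear-shaped wooden handle 44 mm wide, ending 66 mm above the collar's underside. Origin and z as for the punch.
- jar: Bystander: jar 64 mm in diameter, 75 mm high, origin under its centre.
- spool: Bystander: thread cone, foot 56 mm in diameter, 88 mm high, origin under its centre.
- block: Bystander: cork block 60 x 45 x 40 mm, origin under its centre.

How it is judged:
By the outcome, as a careful person would: the job done as asked, in the order asked, and still so for the second after the job is handed in, while the arm keeps its last pose, push and grip.
It also fails if it takes over 72 s, if anything falls off the work surface, if the arm or the gripper's body presses on something with over 40 N, if the wrist force passes 120 N, or if a joint passes its speed limit or range.

## Working session

There is one attempt and no reset: what is moved stays moved. The work goes in short steps, Python scripts to look and compute and a shell command to move; the robot and the scene stay as the last step left them, time stands still between calls to the robot, and variables do not carry over. Pictures are saved under pics/ and viewed, at most 10 in all, crops included, and the job is handed in when it is done.

```bash
ls; mkdir -p pics; python3 - <<'E'
from rig import manip,cams
import cv2,numpy as np
for n in("scene","top"):
    im=cams.capture(n); cv2.imwrite(f"pics/{n}0.png",cv2.resize(im[:,:,::-1],(800,600),interpolation=cv2.INTER_CUBIC))
    np.save(f"pics/{n}0.npy",im)
    p=cams.camera_params(n);print(n,p["K"].round(1).tolist(),p["view"].round(3).tolist())
o=manip.get_obs();print(o["time_s"],o["position"],o["orientation"],o["opening"])
E
```

```text
pics
scene [[392.3, 0.0, 251.9], [0.0, 392.3, 193.5], [0.0, 0.0, 1.0]] [[-0.283, 0.959, -0.013, 163.183], [0.68, 0.191, -0.708, -325.437], [-0.676, -0.209, -0.707, 1715.662], [0.0, 0.0, 0.0, 1.0]]
top [[426.9, 0.0, 250.5], [0.0, 426.9, 192.8], [0.0, 0.0, 1.0]] [[-0.026, -1.0, 0.001, 23.059], [-0.995, 0.026, -0.096, 580.191], [0.096, -0.004, -0.995, 1229.457], [0.0, 0.0, 0.0, 1.0]]
0.1 [ 254.60957137 -570.46529394  255.72813851] [[ 9.13173154e-01  4.07571461e-01 -5.44007382e-04]
 [ 4.07571814e-01 -9.13172614e-01  9.96671500e-04]
 [-9.05577839e-05 -1.13185573e-03 -9.99999355e-01]] 85.11390356954772
```

View pics/scene0.png

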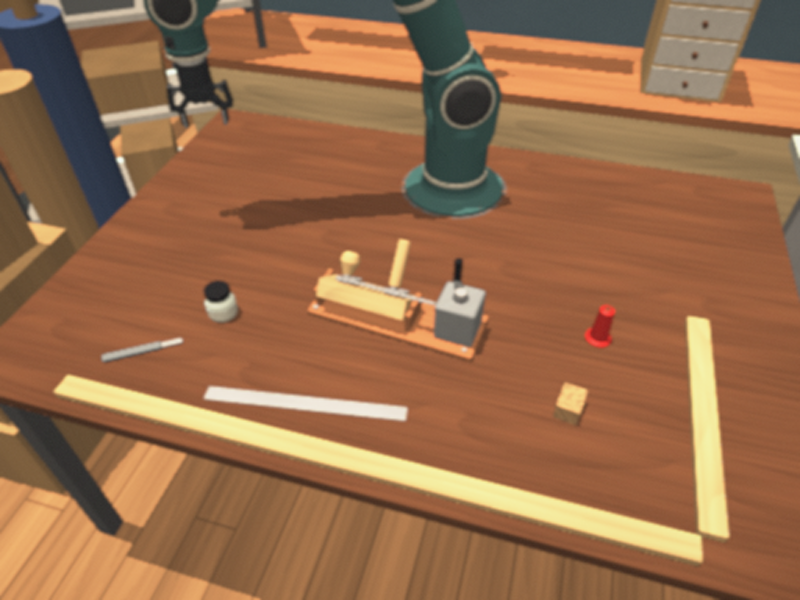

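View pics/top0.png

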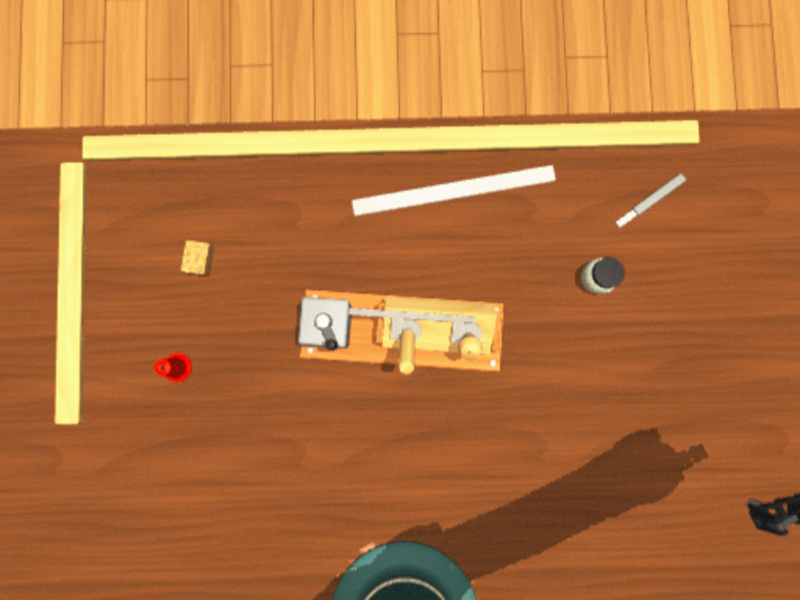

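```bash
python3 - <<'E'
import cv2,numpy as np
t=np.load("pics/top0.npy")[178:248,184:330,::-1];cv2.imwrite("pics/topc.png",cv2.resize(t,None,fx=5,fy=5,interpolation=cv2.INTER_CUBIC))
s=np.load("pics/scene0.npy")[146:234,190:320,::-1];cv2.imwrite("pics/scenec.png",cv2.resize(s,None,fx=6,fy=6,interpolation=cv2.INTER_CUBIC))
E
```

```text
(no output)
```

View pics/topc.png

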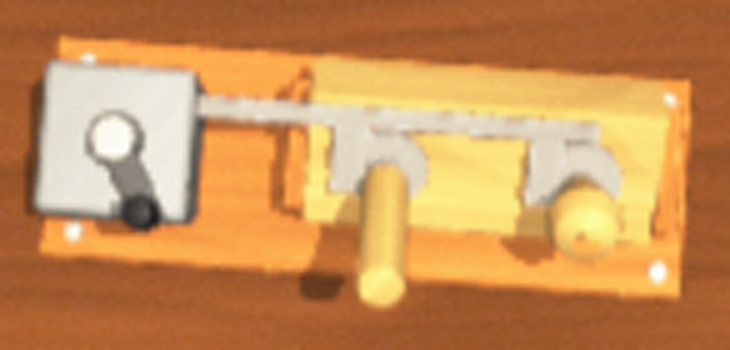

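View pics/scenec.png

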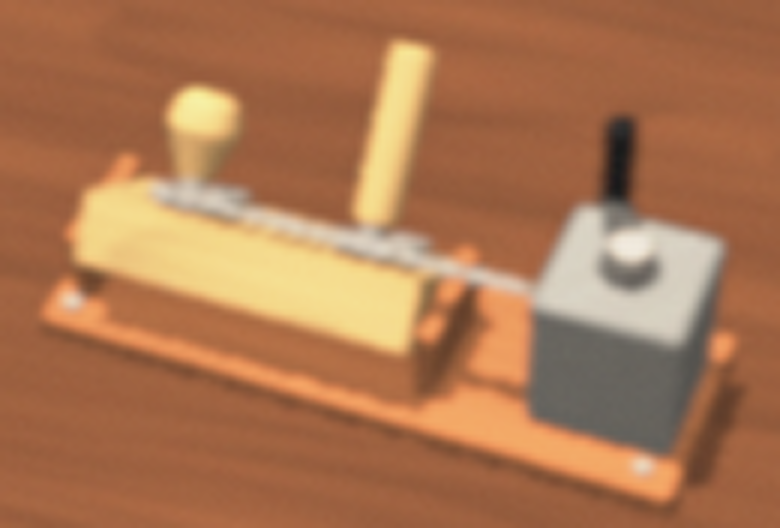

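```bash
cat > fit.py <<'E'
from rig import cams
import numpy as np
from scipy.optimize import least_squares
C={n:cams.camera_params(n) for n in("top","scene")}
def proj(n,P):
    c=C[n];q=c["view"][:3,:3]@P+c["view"][:3,3];q=c["K"]@q;return q[:2]/q[2]
def px(n,u,v):
    s,ox,oy=(5,184,178) if n=="top" else (6,190,146)
    return np.array([(u+.5)/s-.5+ox,(v+.5)/s-.5+oy])
def model(p):
    x,y,yaw,yb,cx,cy,cr,ln=p
    R=np.array([[np.cos(yaw),-np.sin(yaw),0],[np.sin(yaw),np.cos(yaw),0],[0,0,1]]);o=np.array([x,y,0])
    W=lambda *a:o+R@np.array(a,float)
    d=lambda s:W(-s*np.sin(ln),55,70+s*np.cos(ln))
    h=lambda z:W(cx-45*np.cos(cr),cy-45*np.sin(cr),z)
    b=lambda i,j:W(65*i,yb+190*j,15); g=lambda i,j:W(cx+42.5*i,cy+42.5*j,110)
    return W,d,h,b,g
def obs(p):
    W,d,h,b,g=model(p)
    return [("top",b(1,1),62,38),("top",b(1,-1),690,80),("top",b(-1,-1),680,297),("top",b(-1,1),40,253),
    ("scene",b(1,-1),42,312),("scene",b(1,1),672,500),
    ("top",g(1,1),50,62),("top",g(1,-1),198,72),("top",g(-1,1),35,214),("top",g(-1,-1),194,222),
    ("scene",g(-1,1),722,243),("scene",g(1,1),683,342),("scene",g(1,-1),533,290),("scene",g(-1,-1),582,205),
    ("top",d(116),382,287),("scene",d(116),411,48),("scene",d(16),375,220),
    ("top",h(174),139,211),("scene",h(174),621,122),("scene",h(122),616,200)]
if __name__=="__main__":
    f=lambda p:np.concatenate([proj(n,P)-px(n,u,v) for n,P,u,v in obs(p)])
    r=least_squares(f,[550,0,0,50,0,180,.4,.62],x_scale=[100,100,1,10,10,10,1,1],loss="soft_l1")
    p=r.x;print(p.round(3));print(f(p).reshape(-1,2).round(1).tolist())
    W,d,h,b,g=model(p);print("axis",W(p[4],p[5],150),"grip",h(150),"pgrip",d(70),"dir",d(1)-d(0),"collar",d(0))
    np.save("fit.npy",p)
E
python3 fit.py
```

```text
[ 5.20837e+02 -7.38540e+01 -9.40000e-02  6.48190e+01 -7.10000e-02
  2.03853e+02  4.68000e-01  6.47000e-01]
[[-1.4, -0.2], [0.3, -0.0], [-0.0, 0.4], [-0.6, 0.4], [-1.1, 0.4], [-0.6, -0.5], [-1.1, -0.7], [0.1, -0.6], [-0.6, -0.2], [-1.4, 0.3], [0.5, -1.4], [-0.6, -0.1], [-1.7, 1.5], [-1.3, -1.5], [-0.4, 0.0], [-0.1, -0.2], [-0.6, 0.5], [-0.6, 0.3], [-0.4, -0.5], [-0.5, -1.3]]
axis [539.9716101  129.09987038 150.        ] grip [498.08289165 112.65799497 150.        ] pgrip [484.03437664 -15.12514549 125.87054262] dir [-0.59977842  0.05675782  0.79815061] collar [526.01886621 -19.09819256  70.        ]
```

```bash
cat > h.py <<'E'
import sys,numpy as np
from rig import manip
def st(x=None,y=None,z=None):
    o=manip.get_obs();p,R=o["position"],o["orientation"]
    print("t",round(o["time_s"],2),"p",p.round(1),"yaw",round(np.arctan2(R[1,0],R[0,0]),3),"z",R[:,2].round(3),"j",o["joint_positions"].round(2),"F",o["contact_force"].round(1),"M",o["wrist_torque"].round(2),"op",round(o["opening"],1),"ff",np.round(o["finger_force"],1))
    if x is not None: print("to go (tool)",(R.T@(np.array([x,y,z])-p)).round(1))
if __name__=="__main__": st(*map(float,sys.argv[1:]))
E
A='[[31.3,-32.8,0,0,85],[31.3,-32.8,0,0,85],[31.3,-32.8,0,0,85],[31.3,-32.8,0,0,85],[31.3,-32.8,0,0,85]]'
python3 -m crank '[[31.3,-32.8,0,0,85],[31.3,-32.8,0,0,85],[31.3,-32.8,0,0,85],[31.3,-32.8,0,0,85],[31.3,-32.8,0,0,85]]'
python3 h.py 498 112.7 255
```

```text
time_s: 0.6
position: [331.0, -355.3, 256.1]
orientation: [[0.913, 0.408, -0.0], [0.408, -0.913, 0.0], [-0.0, -0.0, -1.0]]
contact_force: [1.5, 0.1, 0.4]
opening: 85.4
finger_force: 0.0
t 0.6 p [ 331.  -355.3  256.1] yaw 0.42 z [-0.  0. -1.] j [ 0.86  0.17 -0.12  1.95  0.02  1.02 -0.42] F [1.5 0.1 0.4] M [-0.03 -0.02 -0.01] op 85.4 ff 0.0
to go (tool) [ 343.3 -359.3    1.1]
```

```bash
python3 -m crank '[[31,-32.6,0,0,85],[31,-32.6,0,0,85],[31,-32.6,0,0,85],[31,-32.6,0,0,85],[31,-32.6,0,0,85]]' >/dev/null
python3 -m crank '[[31,-32.6,0,0,85],[31,-32.6,0,0,85],[31,-32.6,0,0,85],[31,-32.6,0,0,85],[31,-32.6,0,0,85]]' >/dev/null
python3 -m crank '[[0,0,0,0.14,60],[0,0,0,0.14,60],[0,0,0,0.14,60],[0,0,0,0.14,60]]' >/dev/null
python3 -m crank '[[0,0,0,0.14,60],[0,0,0,0.14,60],[0,0,0,0.14,60],[0,0,0,0.14,60],[0,0,0,0,60]]' >/dev/null
python3 h.py 498 112.7 158
```

```text
t 2.5 p [480.8  66.9 256.1] yaw -0.703 z [-0. -0. -1.] j [ 0.14  0.19 -0.38  1.94  0.08  1.03 -2.55] F [ 0.1 -0.3 -0. ] M [ 0.01  0.01 -0.02] op 59.9 ff 0.0
to go (tool) [-16.5 -46.1  98.1]
```

```bash
python3 -m crank '[[-8.2,-23,0,0,60],[-8.3,-23,0,0,60],[0,0,20,0,60],[0,0,20,0,60],[0,0,20,0,60]]' >/dev/null
python3 -m crank '[[0,0,20,0,60],[0,0,18,0,60],[0,0,0,0,60],[0,0,0,0,60]]'
python3 h.py 498 112.7 158
python3 - <<'E'
from rig import cams
import cv2,numpy as np
a=cams.capture("top")[150:240,170:290,::-1];b=cams.capture("scene")[130:220,240:360,::-1]
cv2.imwrite("pics/g1.png",cv2.resize(np.hstack([a,b]),None,fx=3.3,fy=3.3,interpolation=cv2.INTER_CUBIC))
E
```

```text
time_s: 3.4
position: [498.0, 112.7, 158.6]
orientation: [[0.766, -0.642, -0.001], [-0.642, -0.766, 0.0], [-0.001, 0.0, -1.0]]
contact_force: [-0.5, -0.8, 0.2]
opening: 60.2
finger_force: 0.0
t 3.4 p [498.  112.7 158.6] yaw -0.698 z [-0.001  0.    -1.   ] j [ 0.04  0.36 -0.38  1.97  0.18  0.84 -2.71] F [-0.5 -0.8  0.2] M [-0.06  0.01 -0.03] op 60.2 ff 0.0
to go (tool) [-0.   0.1  0.6]
```

View pics/g1.png

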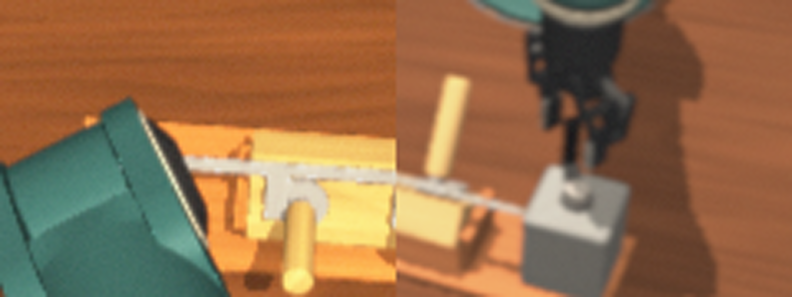

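The picture shows the handle (right half, ~(572,140)) between the open fingers; the top view is hidden by the wrist. I'll close the gripper.

```bash
python3 -m crank '[[0,0,0,0,10],[0,0,0,0,10],[0,0,0,0,10],[0,0,0,0,10],[0,0,0,0,10]]' >/dev/null; python3 -m crank '[[0,0,0,0,10],[0,0,0,0,10]]'; python3 h.py
```

```text
time_s: 4.2
position: [498.4, 112.8, 158.8]
orientation: [[0.765, -0.644, 0.001], [-0.644, -0.765, 0.0], [0.001, -0.001, -1.0]]
contact_force: [-1.2, -0.5, 6.0]
opening: 16.5
finger_force: 58.3
t 4.2 p [498.4 112.8 158.8] yaw -0.7 z [ 0.001  0.    -1.   ] j [ 0.04  0.36 -0.38  1.97  0.18  0.84 -2.71] F [-1.2 -0.5  6. ] M [-0.08 -0.   -0.09] op 16.5 ff 58.3
```

```bash
cat > c.py <<'E'
import numpy as np
from rig import manip
p=np.load("fit.npy");import fit
W=fit.model(p)[0];A=W(p[4],p[5],150)[:2]
o=manip.get_obs();q=o["position"][:2]-A;R=o["orientation"]
F=R.T@o["contact_force"]
th=np.arctan2(q[1],q[0]);u=q/np.hypot(*q);f=o["contact_force"][:2]
print("t",round(o["time_s"],2),"crank",round((th-np.pi-p[2])%(2*np.pi),3),"rad",np.hypot(*q).round(1),"yaw",np.arctan2(R[1,0],R[0,0]).round(3),"Frad",(f@u).round(1),"Ftan",(f@[-u[1],u[0]]).round(1),"Fz",o["contact_force"][2].round(1),"M",o["wrist_torque"].round(2),"op",round(o["opening"],1),"z",round(o["position"][2],1),"j",o["joint_positions"].round(2))
al=th+np.pi/2+.07-np.arctan2(R[1,0],R[0,0]);print("row",(6.295*np.cos(al)).round(2),(-6.295*np.sin(al)).round(2))
E
python3 c.py
python3 -m crank '[[5.73,2.6,0,-0.14,10],[5.73,2.6,0,-0.14,10],[5.73,2.6,0,-0.14,10],[5.73,2.6,0,-0.14,10],[5.73,2.6,0,-0.14,10]]' >/dev/null; python3 c.py
```

```text
t 4.2 crank 0.468 rad 44.7 yaw -0.7 Frad 1.3 Ftan 0.1 Fz 6.0 M [-0.08 -0.   -0.09] op 16.5 z 158.8 j [ 0.04  0.36 -0.38  1.97  0.18  0.84 -2.71]
row 5.73 2.61
t 4.7 crank 1.183 rad 45.5 yaw 0.005 Frad 3.2 Ftan 0.1 Fz 8.1 M [-0.57  0.25 -0.11] op 16.8 z 158.8 j [ 0.2   0.41 -0.52  1.93  0.26  0.87 -2.02]
row 5.76 2.55
```

Works well. Continue the same arc.

```bash

python3 -m crank '[[5.73,2.6,0,-0.14,10],[5.73,2.6,0,-0.14,10],[5.73,2.6,0,-0.14,10],[5.73,2.6,0,-0.14,10],[5.73,2.6,0,-0.14,10]]' >/dev/null; python3 c.py
python3 -m crank '[[5.73,2.6,0,-0.14,10],[5.73,2.6,0,-0.14,10],[5.73,2.6,0,-0.14,10],[5.73,2.6,0,-0.14,10],[5.73,2.6,0,-0.14,10]]' >/dev/null; python3 c.py
```

```text
t 5.2 crank 1.88 rad 46.5 yaw 0.704 Frad 6.7 Ftan -0.6 Fz 6.3 M [-1.16 -0.11 -0.06] op 16.6 z 158.8 j [ 0.31  0.49 -0.65  1.86  0.37  0.92 -1.38]
row 5.75 2.56
t 5.7 crank 2.565 rad 47.2 yaw 1.403 Frad 10.5 Ftan -1.1 Fz 4.1 M [-1.29 -1.19 -0.08] op 17.1 z 158.9 j [ 0.37  0.58 -0.8   1.78  0.5   0.98 -0.79]
row 5.71 2.64
```

```bash

python3 -m crank '[[4.8,4.3,0,-0.14,10],[5.73,2.6,0,-0.14,10],[5.73,2.6,0,-0.14,10],[5.73,2.6,0,-0.14,10],[5.73,2.6,0,-0.14,10]]' >/dev/null; python3 c.py
python3 -m crank '[[5.73,2.6,0,-0.14,10],[5.73,2.6,0,-0.14,10],[5.73,2.6,0,-0.14,10],[5.73,2.6,0,-0.14,10],[5.73,2.6,0,-0.14,10]]' >/dev/null; python3 c.py
```

```text
t 6.2 crank 3.244 rad 47.3 yaw 2.105 Frad 2.9 Ftan -1.4 Fz 3.5 M [-0.06 -0.35 -0.01] op 16.5 z 158.9 j [ 0.41  0.67 -0.94  1.74  0.62  1.06 -0.22]
row 5.65 2.77
t 6.7 crank 3.926 rad 46.6 yaw 2.805 Frad 7.9 Ftan -0.9 Fz 0.0 M [ 0.82 -1.21  0.01] op 16.6 z 159.0 j [ 0.44  0.75 -1.09  1.75  0.74  1.11  0.34]
row 5.6 2.88
```

```bash

python3 -m crank '[[5.0,3.8,0,-0.14,10],[5.73,2.6,0,-0.14,10],[5.73,2.6,0,-0.14,10],[5.73,2.6,0,-0.14,10],[5.73,2.6,0,-0.14,10]]' >/dev/null; python3 c.py
```

```text
t 7.2 crank 4.615 rad 45.7 yaw -2.778 Frad 1.0 Ftan 2.4 Fz 6.9 M [ 0.05  0.28 -0.2 ] op 16.4 z 158.8 j [ 0.48  0.79 -1.21  1.8   0.82  1.16  0.93]
row 5.57 2.94
```

```bash

python3 -m crank '[[5.73,2.6,0,-0.14,10],[5.73,2.6,0,-0.14,10],[5.73,2.6,0,-0.14,10],[5.73,2.6,0,-0.14,10],[5.73,2.6,0,-0.14,10]]' >/dev/null; python3 c.py
```

```text
t 7.7 crank 5.324 rad 44.7 yaw -2.077 Frad 6.2 Ftan 2.5 Fz 9.6 M [ 0.72  1.11 -0.23] op 16.5 z 158.8 j [ 0.53  0.76 -1.25  1.88  0.81  1.13  1.6 ]
row 5.59 2.89
```

```bash

python3 -m crank '[[5.0,3.8,0,-0.14,10],[5.73,2.6,0,-0.14,10],[5.73,2.6,0,-0.14,10],[5.73,2.6,0,-0.14,10],[5.73,2.6,0,-0.14,10]]' >/dev/null; python3 c.py
```

```text
t 8.2 crank 6.039 rad 44.3 yaw -1.377 Frad 7.3 Ftan 4.9 Fz 14.2 M [-0.46  1.69 -0.34] op 16.7 z 158.7 j [ 0.59  0.72 -1.26  1.94  0.78  1.1   2.33]
row 5.64 2.81
```

```bash

python3 -m crank '[[0,0,0,0,40],[0,0,0,0,40],[0,0,0,0,40],[0,0,-10,0,40],[0,0,-8,0,40]]' >/dev/null; python3 c.py
python3 -m crank '[[0,0,0,0.14,40],[0,0,0,0.14,40],[0,0,0,0.14,40],[0,0,0,0.14,40],[0,0,0,0.14,40]]' >/dev/null
python3 -m crank '[[0,0,0,0.14,40],[0,0,0,0.14,40],[0,0,0,0.14,40],[0,0,0,0.14,40],[0,0,0,0.14,40]]' >/dev/null; python3 c.py
python3 -m crank '[[0,0,0,0.14,40],[0,0,0,0.14,40],[0,0,0,0.14,40],[0,0,0,0.14,40],[0,0,0,0.14,40]]' >/dev/null
python3 -m crank '[[0,0,0,0.14,40],[0,0,0,0.14,40],[0,0,0,0.14,40],[0,0,0,0.14,40],[0,0,0,0.14,40]]' >/dev/null
python3 -m crank '[[0,0,0,0.14,40],[0,0,0,0.14,40],[0,0,0,0.14,40],[0,0,0,0.14,40],[0,0,0,0.14,40]]' >/dev/null; python3 c.py
```

```text
t 8.7 crank 6.027 rad 43.6 yaw -1.384 Frad -0.4 Ftan 0.3 Fz -0.4 M [-0.   -0.07  0.  ] op 39.8 z 177.2 j [ 0.6   0.68 -1.26  1.92  0.73  1.11  2.37]
row 5.62 2.84
t 9.7 crank 6.025 rad 43.4 yaw -2.789 Frad 1.1 Ftan 0.6 Fz 0.1 M [0.02 0.05 0.02] op 39.8 z 177.3 j [ 0.42  0.49 -0.95  1.93  0.49  0.97  1.16]
row 3.73 -5.07
t 11.2 crank 6.02 rad 43.5 yaw 1.394 Frad 0.1 Ftan 0.0 Fz 0.1 M [-0.04 -0.01 -0.05] op 40.0 z 177.4 j [ 0.07  0.37 -0.5   1.94  0.22  0.89 -0.71]
row -6.26 -0.7
```

```bash

python3 -m crank '[[0,-1,10,0,40],[0,0,8,0,40],[0,0,0,0,10],[0,0,0,0,10],[0,0,0,0,10]]' >/dev/null
python3 -m crank '[[0,0,0,0,10],[0,0,0,0,10]]' >/dev/null;  python3 c.py
```

```text
t 11.9 crank 6.041 rad 43.9 yaw 1.401 Frad -7.2 Ftan -3.0 Fz -11.1 M [ 0.   -1.39  0.06] op 16.6 z 158.1 j [ 0.06  0.39 -0.49  1.95  0.24  0.85 -0.72]
row -6.27 -0.61
```

```bash

python3 -m crank '[[-6.27,0.1,0,-0.14,10],[-6.27,-0.6,0,-0.14,10],[-6.27,-0.6,0,-0.14,10],[-6.27,-0.6,0,-0.14,10],[-6.27,-0.6,0,-0.14,10]]' >/dev/null; python3 c.py
python3 -m crank '[[-6.27,-0.6,0,-0.14,10],[-6.27,-0.6,0,-0.14,10],[-6.27,-0.6,0,-0.14,10],[-6.27,-0.6,0,-0.14,10],[-6.27,-0.6,0,-0.14,10]]' >/dev/null; python3 c.py
```

```text
t 12.4 crank 0.481 rad 44.2 yaw 2.107 Frad -5.4 Ftan 0.3 Fz -11.1 M [ 0.07 -0.8  -0.12] op 16.6 z 158.1 j [ 0.24  0.41 -0.63  1.97  0.31  0.86 -0.02]
row -6.27 -0.5
t 12.9 crank 1.19 rad 45.1 yaw 2.807 Frad -2.9 Ftan 1.8 Fz -9.7 M [ 0.08 -0.43 -0.07] op 16.1 z 158.0 j [ 0.39  0.47 -0.77  1.93  0.42  0.91  0.65]
row -6.28 -0.44
```

```bash

python3 -m crank '[[-6.27,-0.6,0,-0.14,10],[-6.27,-0.6,0,-0.14,10],[-6.27,-0.6,0,-0.14,10],[-6.27,-0.6,0,-0.14,10],[-6.27,-0.6,0,-0.14,10]]' >/dev/null; python3 c.py
```

```text
t 13.4 crank 1.885 rad 46.2 yaw -2.777 Frad -1.4 Ftan 1.3 Fz -9.2 M [-0.   -0.43 -0.17] op 16.5 z 158.1 j [ 0.49  0.58 -0.91  1.85  0.55  0.98  1.28]
row -6.28 -0.47
```

```bash

python3 -m crank '[[-6.27,-0.6,0,-0.14,10],[-6.27,-0.6,0,-0.14,10],[-6.27,-0.6,0,-0.14,10],[-6.27,-0.6,0,-0.14,10],[-6.27,-0.6,0,-0.14,10]]' >/dev/null; python3 c.py
python3 -m crank '[[-6.27,-0.6,0,-0.14,10],[-6.27,-0.6,0,-0.14,10],[-3.1,-0.3,0,-0.07,10]]' >/dev/null; python3 c.py
```

```text
t 13.9 crank 2.568 rad 46.9 yaw -2.077 Frad 0.4 Ftan 1.2 Fz -8.6 M [ 0.05 -0.68 -0.18] op 16.3 z 158.1 j [ 0.52  0.7  -1.04  1.78  0.68  1.07  1.87]
row -6.27 -0.58
t 14.2 crank 2.909 rad 46.9 yaw -1.727 Frad 3.7 Ftan 0.3 Fz -6.3 M [-0.18 -1.31 -0.11] op 16.6 z 158.1 j [ 0.52  0.75 -1.1   1.75  0.75  1.12  2.16]
row -6.26 -0.63
```

```bash

python3 -m crank '[[-3.1,-0.3,0,-0.07,10],[-1.5,-0.2,0,-0.035,10]]' >/dev/null; python3 c.py
python3 -m crank '[[-1.5,-0.2,0,-0.035,10],[0,0,0,0,10]]' >/dev/null; python3 c.py
python3 -m crank '[[-1.5,-0.2,0,-0.035,10],[0,0,0,0,10]]' >/dev/null; python3 c.py
```

```text
t 14.4 crank 3.006 rad 46.9 yaw -1.625 Frad 6.5 Ftan 1.7 Fz -6.5 M [ 0.06 -1.69 -0.16] op 16.4 z 158.1 j [ 0.52  0.77 -1.12  1.74  0.76  1.13  2.25]
row -6.26 -0.66
t 14.6 crank 3.04 rad 46.9 yaw -1.591 Frad 6.7 Ftan 2.7 Fz -9.5 M [ 0.17 -1.83 -0.06] op 17.0 z 158.1 j [ 0.52  0.77 -1.13  1.74  0.77  1.14  2.28]
row -6.26 -0.66
t 14.8 crank 3.057 rad 46.9 yaw -1.557 Frad 5.9 Ftan -1.3 Fz -7.2 M [-0.54 -1.48 -0.38] op 16.5 z 158.1 j [ 0.52  0.78 -1.13  1.74  0.77  1.14  2.31]
row -6.25 -0.77
```

```bash

python3 -m crank '[[-1.5,-0.2,0,0,10],[0,0,0,0,10]]' >/dev/null; python3 c.py
python3 -m crank '[[-1,-0.1,0,0,10],[0,0,0,0,10]]' >/dev/null; python3 c.py
```

```text
t 15.0 crank 3.062 rad 47.0 yaw -1.559 Frad 3.0 Ftan -11.0 Fz -1.7 M [-2.22 -0.76 -0.35] op 16.7 z 158.0 j [ 0.52  0.78 -1.13  1.74  0.78  1.14  2.3 ]
row -6.25 -0.73
t 15.2 crank 3.064 rad 47.0 yaw -1.56 Frad 2.2 Ftan -16.5 Fz 2.6 M [-3.35 -0.22 -0.32] op 16.6 z 157.9 j [ 0.52  0.78 -1.13  1.74  0.78  1.15  2.3 ]
row -6.25 -0.71
```

```bash

python3 -m crank '[[0,0,0,0,60],[0,0,0,0,60],[0,0,0,0,60],[0,0,-30,0,60],[0,0,-40,0,60]]' >/dev/null
python3 -m crank '[[0,0,-40,0,85],[0,0,0,0,85]]' >/dev/null; python3 h.py 484 -15.1 260
python3 - <<'E'
from rig import cams
import cv2,numpy as np
a=cams.capture("top")[150:250,180:330,::-1];b=cams.capture("scene")[140:240,190:320,::-1]
np.save("pics/a1.npy",a);np.save("pics/b1.npy",b)
A=cv2.resize(a,None,fx=2.85,fy=2.85,interpolation=cv2.INTER_CUBIC);B=cv2.resize(b,None,fx=2.85,fy=2.85,interpolation=cv2.INTER_CUBIC)
cv2.imwrite("pics/g2.png",np.hstack([A,B]))
E
```

```text
t 15.9 p [586.8 125.9 273.4] yaw -1.557 z [ 0.006  0.002 -1.   ] j [ 0.56  0.65 -1.21  1.64  0.63  1.3   2.4 ] F [ 0.5 -0.1 -0.2] M [ 0.04  0.03 -0.04] op 84.7 ff 0.0
to go (tool) [139.6 104.8  12.5]
```

View pics/g2.png

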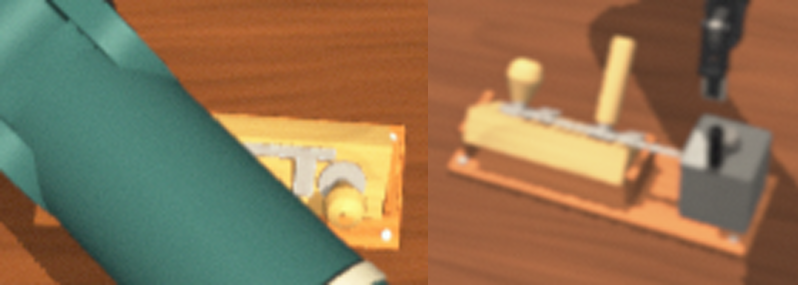

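Crank handle now points to +x, and the tongues are clear of the collar (scriber collar at (343,180) fully free). Go above the punch.

```bash

python3 -m crank '[[34.9,26.2,0,0,85],[34.9,26.2,0,0,85],[34.9,26.2,0,0,85],[34.9,26.2,0,0,85]]' >/dev/null
python3 -m crank '[[0,0,0,0.14,85],[0,0,0,0.14,85],[0,0,0,0.14,85],[0,0,0,0.14,85],[0,0,0,0.14,85]]' >/dev/null
python3 -m crank '[[0,0,0,0.14,85],[0,0,0,0.14,85],[0,0,0,0.14,85],[0,0,0,0.14,85],[0,0,0,0.14,85]]' >/dev/null
python3 -m crank '[[0,0,0,0.14,85],[0,0,0,0.14,85],[0,0,0,0,85],[0,0,0,0,85]]' >/dev/null
python3 h.py 484 -15.1 133
```

```text
t 17.8 p [482.3 -16.4 267.7] yaw 3.05 z [-0.001  0.    -1.   ] j [ 0.75  0.24 -0.89  1.92  0.21  1.08  1.25] F [-0.1  0.1  0. ] M [-0.04 -0.07 -0.04] op 85.1 ff 0.0
to go (tool) [ -1.7   1.5 134.7]
```

```bash

python3 -m crank '[[-1.7,1.5,25,0,85],[0,0,30,0,85],[0,0,30,0,85],[0,0,25,0,85],[0,0,15,0,85]]' >/dev/null
python3 -m crank '[[0,0,9.5,0,85],[0,0,0,0,85]]' >/dev/null; python3 h.py 484 -15.1 133
python3 -m crank '[[0,0,0,0,15],[0,0,0,0,15],[0,0,0,0,15],[0,0,0,0,15],[0,0,0,0,15]]' >/dev/null
python3 -m crank '[[0,0,0,0,15],[0,0,0,0,15]]' >/dev/null; python3 h.py 484 -15.1 133
```

```text
t 18.5 p [484.1 -15.1 133.2] yaw 3.046 z [-0.001  0.001 -1.   ] j [ 0.62  0.45 -0.78  2.04  0.43  0.82  1.06] F [-1.  -0.2  0. ] M [-0.03  0.02 -0.02] op 85.1 ff 0.0
to go (tool) [ 0.1 -0.   0.2]
t 19.2 p [484.5 -15.5 134.3] yaw 3.045 z [ 0.    -0.001 -1.   ] j [ 0.62  0.45 -0.78  2.04  0.43  0.82  1.06] F [-2.7 -2.2  7.4] M [-0.48  0.65  0.01] op 24.6 ff 58.2
to go (tool) [0.6 0.3 1.3]
```

```bash

python3 -m crank '[[3,0,-4,0,15],[6,0,-8,0,15],[6,0,-8,0,15]]' >/dev/null; python3 h.py
python3 -m crank '[[6,0,-8,0,15],[6,0,-8,0,15],[6,0,-8,0,15],[6,0,-8,0,15],[6,0,-8,0,15]]' >/dev/null; python3 h.py
```

```text
t 19.5 p [468.9 -13.6 154.5] yaw 3.045 z [-0.  0. -1.] j [ 0.66  0.39 -0.82  2.06  0.38  0.84  1.1 ] F [ 1.2  0.1 -1.2] M [-0.02 -0.38 -0.01] op 24.3 ff 58.9
t 20.0 p [439.  -10.8 194.4] yaw 3.045 z [-0. -0. -1.] j [ 0.75  0.26 -0.89  2.09  0.26  0.9   1.19] F [ 0.5 -0.3 -1.5] M [0.07 0.01 0.  ] op 25.0 ff 59.1
```

```bash

python3 -m crank '[[6,0,-10,0,15],[0,0,-20,0,15],[0,0,-20,0,15],[0,0,0,0,15],[0,0,0,0,15]]' >/dev/null; python3 h.py
python3 - <<'E'
from rig import cams
import cv2,numpy as np
b=cams.capture("scene")[80:220,190:350,::-1]
cv2.imwrite("pics/g3.png",cv2.resize(b,None,fx=4,fy=4,interpolation=cv2.INTER_CUBIC))
E
```

```text
t 20.5 p [433.4 -10.5 243.8] yaw 3.044 z [ 0.    -0.001 -1.   ] j [ 0.81  0.16 -0.93  2.05  0.15  0.99  1.28] F [-0.6 -0.5 -2.9] M [ 0.02 -0.   -0.03] op 24.0 ff 59.1
```

View pics/g3.png

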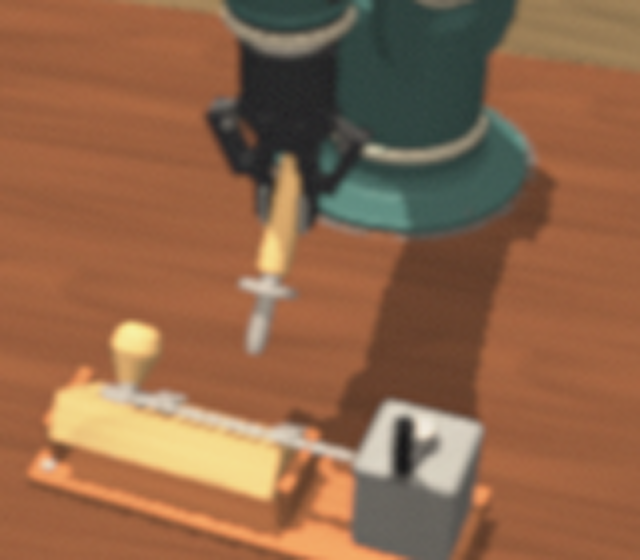

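```bash

python3 -m crank '[[0,0,-30,0,15],[0,0,-30,0,15],[-4,-45,0,0,15],[-4,-45,0,0,15],[-4,-45,0,0,15]]' >/dev/null
python3 -m crank '[[-4,-45,0,0,15],[-4,-45,0,0,15],[-4,-45,0,0,15],[-4,-30,0,0,15],[0,0,0,0,15]]' >/dev/null; python3 h.py
python3 - <<'E'
from rig import cams,manip
import cv2,numpy as np
np.save("pics/s4.npy",cams.capture("scene"));np.save("pics/t4.npy",cams.capture("top"))
b=np.load("pics/s4.npy")[60:230,120:290,::-1];a=np.load("pics/t4.npy")[180:350,270:440,::-1]
cv2.imwrite("pics/g4.png",cv2.resize(np.hstack([a,b]),None,fx=2.35,fy=2.35,interpolation=cv2.INTER_CUBIC))
from fit import proj
g=np.array([433.4,-10.5,237.5]);x=np.array([.995,-.094,0])
for L in(30,35,40,45):
    e=np.deg2rad(L);print(L,proj("scene",g+120*(x*np.sin(e)-np.array([0,0,np.cos(e)]))))
E
```

```text
t 21.55 p [ 431.2 -315.4  301.8] yaw 3.04 z [-0.002  0.002 -1.   ] j [ 1.15  0.28 -0.69  1.77  0.19  1.17  1.88] F [-0.2  0.3 -2.1] M [0.02 0.01 0.02] op 24.5 ff 59.5
30 [253.90955096 166.92737623]
35 [252.8979328  167.28822714]
40 [251.92778866 167.38096352]
45 [251.00722333 167.19859089]
```

View pics/g4.png

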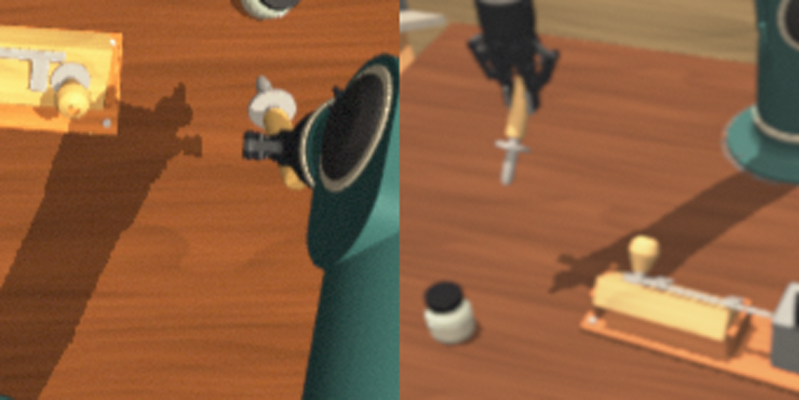

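```bash

python3 -m crank '[[0,0,40,0,15],[0,0,40,0,15],[0,0,40,0,15],[0,0,40,0,15],[0,0,20,0,15]]' >/dev/null
python3 -m crank '[[0,0,5,0,15],[0,0,0,0,15]]' >/dev/null; python3 h.py
python3 -m crank '[[0,0,5,0,15],[0,0,0,0,15]]' >/dev/null; python3 h.py
python3 -m crank '[[0,0,5,0,15],[0,0,0,0,15]]' >/dev/null; python3 h.py
```

```text
t 22.35 p [ 432.7 -310.6  118.7] yaw 3.046 z [-0.     0.001 -1.   ] j [ 1.05  0.5  -0.6   1.94  0.38  0.81  1.71] F [ 0.2 -0.6 -0.4] M [-0.04 -0.03  0.06] op 24.4 ff 59.4
t 22.55 p [ 432.8 -311.7  114.4] yaw 3.045 z [ 0.001 -0.001 -1.   ] j [ 1.05  0.51 -0.6   1.94  0.39  0.81  1.71] F [ 0.2  0.4 -1.2] M [ 0.03  0.1  -0.01] op 24.5 ff 59.4
t 22.75 p [ 432.4 -311.6  108.7] yaw 3.045 z [-0. -0. -1.] j [ 1.04  0.52 -0.59  1.94  0.4   0.8   1.7 ] F [-0.9  0.4 -1.5] M [-0.04  0.09 -0.02] op 24.6 ff 59.4
```

```bash

python3 -m crank '[[2,0,3,0,15],[2,0,3,0,15],[0,0,0,0,15]]' >/dev/null; python3 h.py
python3 -m crank '[[4,0,3,0,15],[4,0,3,0,15],[0,0,0,0,15]]' >/dev/null; python3 h.py
python3 -m crank '[[4,0,4,0,15],[4,0,4,0,15],[0,0,0,0,15]]' >/dev/null; python3 h.py
```

```text
t 23.05 p [ 428.4 -311.6  103.1] yaw 3.044 z [ 0.    -0.001 -1.   ] j [ 1.04  0.52 -0.59  1.96  0.4   0.78  1.7 ] F [-3.8  0.8 12.9] M [0.05 0.37 0.02] op 24.6 ff 59.7
t 23.35 p [ 420.2 -311.    96.9] yaw 3.044 z [ 0.    -0.001 -1.   ] j [ 1.05  0.52 -0.58  1.97  0.41  0.76  1.7 ] F [-1.9 -1.   5.2] M [-0.36 -0.08 -0.11] op 24.6 ff 58.7
t 23.65 p [ 412.  -310.    88.7] yaw 3.044 z [-0. -0. -1.] j [ 1.05  0.53 -0.58  2.    0.42  0.74  1.7 ] F [-3.3 -0.   5.4] M [-0.33  0.44 -0.06] op 24.6 ff 58.6
```

```bash

python3 -m crank '[[3.5,0,5,0,15],[3.5,0,5,0,15],[3,0,5,0,15],[3,0,5,0,15],[0,0,0,0,15]]' >/dev/null; python3 h.py
python3 -m crank '[[2.5,0,5,0,15],[2.5,0,5,0,15],[2,0,4,0,15],[2,0,4,0,15],[0,0,0,0,15]]' >/dev/null; python3 h.py
```

```text
t 24.15 p [ 399.  -308.6   68.6] yaw 3.044 z [-0.001 -0.    -1.   ] j [ 1.05  0.54 -0.56  2.03  0.45  0.69  1.68] F [-4.8 -0.2  7.4] M [-0.29  0.69 -0.14] op 24.2 ff 58.6
t 24.65 p [ 390.5 -307.6   50.7] yaw 3.045 z [-0. -0. -1.] j [ 1.05  0.56 -0.54  2.05  0.47  0.65  1.67] F [-3.7  0.3  9.7] M [-0.05  0.5  -0.02] op 24.1 ff 59.0
```

Now pivot about the collar down to level.

```bash

python3 -m crank '[[1,0,4,0,15],[1,0,4,0,15],[1,0,4,0,15],[0,0,4,0,15],[0,0,0,0,15]]' >/dev/null; python3 h.py
python3 -m crank '[[0,0,2.5,0,15],[0,0,2,0,15],[0,0,0,0,15]]' >/dev/null; python3 h.py
python3 - <<'E'
from rig import cams
import cv2,numpy as np
b=cams.capture("scene")[100:220,120:240,::-1]
cv2.imwrite("pics/g5.png",cv2.resize(b,None,fx=5,fy=5,interpolation=cv2.INTER_CUBIC))
E
```

```text
t 25.15 p [ 387.3 -307.3   34.6] yaw 3.045 z [-0.001  0.    -1.   ] j [ 1.03  0.59 -0.51  2.06  0.5   0.61  1.65] F [-5.8  0.2  9. ] M [-0.1   0.68 -0.04] op 24.4 ff 59.8
t 25.45 p [ 387.1 -307.4   30.2] yaw 3.044 z [-0.001 -0.    -1.   ] j [ 1.03  0.6  -0.51  2.06  0.5   0.6   1.64] F [-8.4  0.2 10.6] M [-0.1   1.1  -0.04] op 24.5 ff 60.3
```

View pics/g5.png

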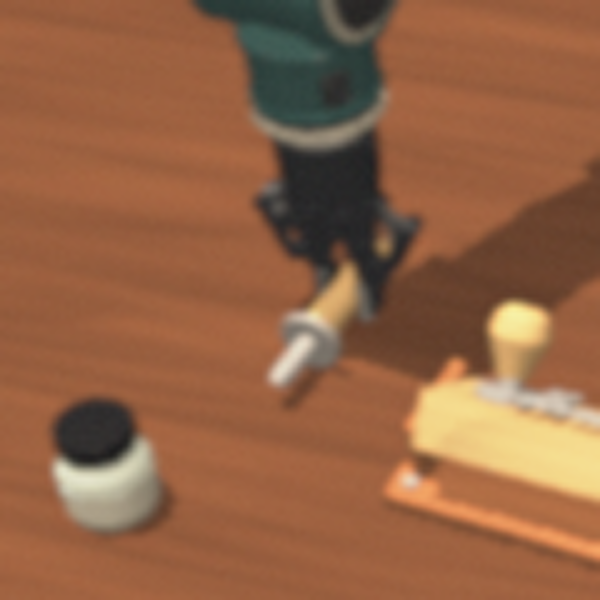

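```bash

python3 -m crank '[[0,0,-5,0,15],[0,0,-15,0,15],[0,0,-25,0,15],[0,0,-30,0,15],[0,0,-30,0,15]]' >/dev/null
python3 -m crank '[[0,0,-30,0,15],[0,0,-30,0,15],[0,0,-30,0,15],[0,0,-30,0,15],[0,0,-25,0,15]]' >/dev/null
python3 -m crank '[[0,0,-20,0,15],[0,0,-10,0,15],[0,0,0,0,15],[0,0,0,0,15],[0,0,0,0,15]]' >/dev/null; python3 h.py
python3 - <<'E'
from rig import cams,manip
import cv2,numpy as np
from fit import proj
s=cams.capture("scene");t=cams.capture("top")
o=manip.get_obs();g=o["position"]+[0,0,-6];x=-o["orientation"][:,0]
for e in(-10,0,10,20):
    d=x*np.cos(np.deg2rad(e))-np.array([0,0,np.sin(np.deg2rad(e))])
    print(e,[proj(n,g+k*d).round(1).tolist() for n in("scene","top") for k in(120,67)])
u,v=proj("scene",g+100*x).astype(int);p,q=proj("top",g+100*x).astype(int)
print(u,v,p,q)
b=s[v-35:v+35,u-35:u+35,::-1];a=t[q-35:q+35,p-35:p+35,::-1]
cv2.imwrite("pics/g6.png",cv2.resize(np.hstack([b,a]),None,fx=5.6,fy=5.6,interpolation=cv2.INTER_CUBIC))
E
```

```text
t 27.0 p [ 387.3 -306.9  309.3] yaw 3.045 z [-0.001  0.001 -1.   ] j [ 1.25  0.19 -0.72  1.85  0.13  1.16  1.96] F [ 0.7  0.9 -2.1] M [-0.02  0.01 -0.01] op 24.1 ff 59.1
-10 [[158.2, 105.5], [167.4, 99.6], [397.1, 209.8], [394.8, 233.1]]
0 [[159.2, 111.6], [167.9, 102.9], [394.0, 209.5], [393.1, 232.7]]
10 [[160.6, 116.9], [168.6, 105.9], [390.9, 210.8], [391.4, 233.1]]
20 [[162.6, 121.3], [169.7, 108.4], [388.1, 213.5], [389.7, 234.4]]
162 108 393 218
```

View pics/g6.png

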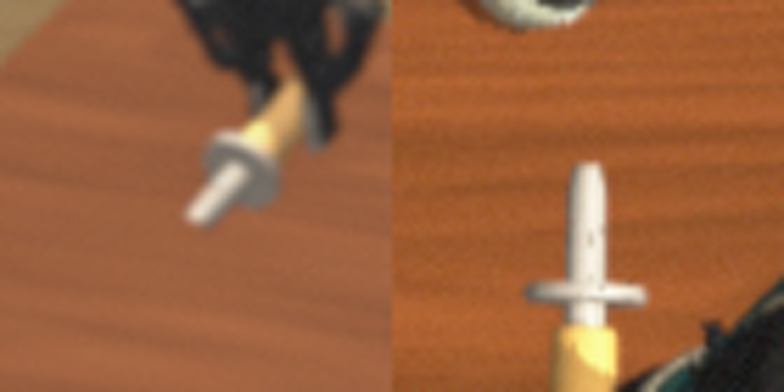

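```bash
python3 - <<'E'
from rig import cams
import numpy as np;np.save("pics/q.npy",cams.capture("top"))
E
python3 -m crank '[[0,0,0,0,15],[0,0,0,0,15],[0,0,0,0,15],[0,0,0,0,15],[0,0,0,0,15]]' >/dev/null
python3 -m crank '[[0,0,0,0,15],[0,0,0,0,15],[0,0,0,0,15],[0,0,0,0,15],[0,0,0,0,15]]' >/dev/null
python3 - <<'E'
from rig import cams
import numpy as np,cv2
a=np.load("pics/q.npy");b=cams.capture("top");s=np.s_[200:245,380:405]
f=lambda i:cv2.cvtColor(i[s],cv2.COLOR_RGB2GRAY).astype(np.float32)
print(cv2.phaseCorrelate(f(a),f(b)),np.abs(f(a)-f(b)).mean())
w=lambda i:np.argwhere((i[s].min(2)>120)).min(0)
print(w(a),w(b))
E
python3 h.py
```

```text
((0.7435144055795515, 0.3737150601633772), 1.0187353376812405) 3.6888888
[12  5] [12  5]
t 28.2 p [ 387.7 -307.2  310.3] yaw 3.045 z [-0.  0. -1.] j [ 1.25  0.19 -0.72  1.84  0.13  1.16  1.96] F [-0.2  0.2 -1.5] M [-0.04  0.02 -0.01] op 24.5 ff 59.1
```

```bash
python3 -c "
from rig import manip
print(manip.job_done())"
```

```text
the job is handed in; nothing more can be done
None
```

I wound the crank counter-clockwise about 1.4 turns to its stop and drew the punch out. It is now held still in the gripper about 30 cm above the bench, level to within roughly 4° as measured from the images. I levelled it by pressing its tip and collar on the bench so it pivoted in the fingers. The job is handed in, and no verdict was shown.

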